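Unfold the crank handle and clamp a lamp housing in the bonding fixture

ROBOT

A 6-joint arm with a two-finger parallel gripper is mounted at the origin on a cart in front of the work surface, level with it; the furniture and walls round the work are solid. World frame = base frame: x ahead of the robot, y to its left, z up, the work surface at z = 0. Lengths are in m, angles in rad, forces in N, time in s.
With the tool pointing down it reaches from about 0.425 to 1.125 m from the base axis. Payload 14.9 kg.
Tool frame: the origin (TCP) lies between the finger pads; the fingertips stand 25 mm ahead of it and the grasp point (between the pads) lies 6 mm ahead of it; z points along the fingers, y is the line along which they close (so a half turn about z gives the same grasp; the last joint's range is limited). The gripper opens to 91 mm and grips with 3 to 60 N. Pads are 32 mm wide; open, the fingers measure 118 mm over their backs; the gripper's body (76 mm by 178 mm) begins 60 mm behind the grasp point.
Start: joints at [1.151, 0.379, 1.734, -0, 1.028, -0.033], TCP at [0.264, 0.648, 0.239] pointing down, gripper open.
Joint ranges: [-2.77, 2.77], [-0.74, 2.19], [0, 2.66], [-1.06, 4.2], [0.31, 2.87], [-3.08, 3.08]. Speed limits (rad/s): [1.89, 1.89, 2.39, 3.14, 3.14, 3.14].

INTERFACE

Orientations are given as a unit quaternion [w, x, y, z].
In Python, from station import ctrl, optics gives the robot as it stands.
- The arm moves only by the tool step_arm, never from a script. Its argument "series" is a list of rows, each a list of 2 entries, a list of its own where there are three numbers: the shift along the tool's x, y, z in parts of the range, where 1.0 means 0.5 m, then the turn, a rotation vector about the tool's x, y, z in shares of 2 pi rad (1.0 is 2 pi rad). A call has 1 to 12 rows; each row is the pose to reach, as a shift and turn from the pose commanded when the call began, along the tool's axes at that moment; what a row does not reach only later rows make up. A row lasts 1/8 s, in which the tool goes at most 62.5 mm and 10.7 degrees, less where a joint would pass 70% of its speed; a pose out of reach is approached as far as the arm can. A call with a gripper value outside its range is refused whole. "jaw" is the opening, from 0 (shut) to 1 (fully open), set as the call begins (left out, the last holds). The fingers move at their own pace and stop on an object; "squeeze" is the grip in N (left out, the last holds). Time passes only in rows, so rows that repeat a pose let the fingers close. It gives the time, the measured TCP pose, the force, the opening and the grip force at its end, in the units of the state.
- ctrl.observe(): the state, without advancing time (a new reading comes with each control period).
- optics.snapshot(name): name is "scene" or "top"; returns the picture (384x512x3 uint8, red, green, blue); there is no depth.
- optics.camera_params(name): a dict with "camera_matrix" (3x3 intrinsics, pixels), "T" (4x4, takes a point from camera to world coordinates). Camera axes: x right, y up, looking along -z (the intrinsics and any distortion apply to the point x, -y, -z); pixel columns grow to the right and rows downward; lengths in m; the calibration is good to about 2 mm. A picture is of the moment at which its call begins. camera_params takes no time and is no camera call.
- ctrl.job_done(): hands the job in; it is judged then, once.
The state is a dict: "clock": time; "joints": joint angles; "qvel": joint speeds; "joint_torque": joint torques, N m; "eef_pos": TCP position; "eef_rot": TCP orientation; "contact_force": force on the tool from outside, world axes, zero at the start; "wrist_torque": the same for the moment, N m; "gripper_width": finger opening in m; "finger_force": force on a finger pad.
Only numpy, scipy, OpenCV 4.12 (cv2) and the standard library are available. Lean on these libraries where they do the work, as an engineer would, in place of code of your own. Each camera call takes 0.05 s, during which the arm holds its last target. There are 200 camera calls.

TASK

Clamp the lamp housing that lies in the crank fixture: take the ball knob of the folded handle, swing it up until the handle stands upright, hold it up against its return spring and crank clockwise (seen from above) until the pad has pushed the housing square against the far fence and presses it firmly, with about 25 N but never more than 55 N. Then let go, so that the handle folds down by itself and the housing stays clamped, and leave the other things on the bench where they are.

Things in the scene. Friction and masses are not known exactly. Their poses are not given: they have to be found in the camera images.
- fixture: Fixed clamping fixture: dark steel bed 360 x 130 x 12 mm. Origin on the bench under the crank axis, z up, x along the bed away from the crank. A grey gearbox (90 x 84 mm, top at 65 mm) stands at the origin. An aluminium fence 110 mm wide, square to x, 44 mm high, is bolted across the far end, its face 243 to 263 mm from the origin: where is not reported and must be felt.
- pad: Upright rubber pad 70 mm wide, 26 mm high, on the fixture's carriage. Origin at the middle of its front face (at the start 100 mm along x from the fixture's origin, 29.5 mm above the bench); x as the fixture's. The crank's rack drives it 12 mm along +x per rad; behind it are stiff springs (15 N per mm, 6 mm of give).
- housing: Loose black lamp housing, an open tray 120 mm (its x) by 150 mm (its y) by 26 mm high, about 0.3 kg, lying on the bed between pad and fence, open side up, 5 to 35 mm short of the fence and up to about 0.06 rad askew. Origin at the centre of its underside. It is clamped by its rim.
- crank_axis (a point): Point on the vertical crank axis, 114 mm above the bench, level with the fold hinge. Its x axis points along the crank arm from the axis to the fold hinge (it turns with the arm).
- fold_hinge (a point): Centre of the fold hinge at the end of the crank arm, 70 mm from the crank axis, 114 mm above the bench. The hinge line is horizontal and square to the arm. Steel ears 16 mm long, 20 mm across stand round it up to 5 mm higher.
- knob_center (a point): Centre of the black ball knob (diameter 24 mm, spins freely on the stem, firm to grip), 50 mm from the fold hinge on a 10 mm steel stem. Folded, it is 20 mm from the crank axis, 1 mm above the 16 mm wide crank arm (arm top 101 mm, underside 91 mm above the bench; below it a round hub of 34 mm). Upright, it is 50 mm straight above the hinge.
- fold (a joint): Fold hinge, rad: 0 folded flat on the arm towards the crank axis, 1.57 upright, stop at 1.66. A spring folds it down again (0.08 Nm at 0, 0.21 Nm upright, so about 4 N at the knob); it has no catch.
- crank (a joint): Crank angle, rad: 0 at the start, grows clockwise seen from above, stop at 5.0. Turning takes 0.45 Nm of friction (5 to 7 N at the upright knob), which also holds the crank where it is left against up to 37 N at the pad. Every 10 N at the pad add 0.12 Nm (1.7 N at the knob). Clamping takes some 2 to 3.7 rad.
- gauge_block: Bystander: small stepped steel block 24 x 50 x 32 mm beside the fixture; origin under its centre.
- jar: Bystander: white jar with screw lid, 56 mm wide, 79 mm high; origin under its centre.
- tape_roll: Bystander: roll of tape, 104 mm wide, 25 mm high, lying flat; origin under its centre.
- screw_box: Bystander: flat closed box 90 x 120 x 29 mm; origin under its centre.
- marker: Bystander: marker pen 131 mm long, 14 mm thick, lying; origin under its centre.

How it is judged:
On the way, in this order (a step that is already met when the one before it is completed fails the run):
1. the handle is swung up (fold beyond 1.35 rad) before the crank is turned (still below 0.4 rad) (value of joint fold above 1.35 rad and value of joint crank below 0.4 rad), for 0.1 s.
2. the pad presses the housing with over 10 N while the handle is held up (contact force between pad and housing above 10 N and value of joint fold above 1.2 rad), for 0.2 s.
At the end, for the whole second after the job is handed in: The pad presses the housing with more than 10 N, the housing lies flat (within 0.08 rad), square to the bed within 0.04 rad and at rest, and the handle has folded down (below 0.3 rad) (contact force between pad and housing above 10 N and angle between the x axis of housing and the x axis of fixture, either way round below 0.04 rad and angle between housing's own z axis and vertical below 0.08 rad and value of joint fold below 0.3 rad and linear speed of housing below 0.01 m/s); the robot touches nothing.
It fails at once if the pad presses the housing with more than 60 N (contact force between pad and housing above 60 N).
It fails at once if a bystander is moved by more than 30 mm (distance of any of gauge_block, jar, tape_roll, screw_box, marker from where it was at the start of the episode above 0.03 m).
It also fails if it takes over 64 s, if anything falls off the work surface, if the arm or the gripper's body presses on something with over 40 N, if the wrist force passes 120 N, or if a joint passes its speed limit or range.

## Working session

There is one attempt and no reset: what is moved stays moved. The work goes in short steps, Python scripts to look and compute and a tool call to move; the robot and the scene stay as the last step left them, time stands still between calls to the robot, and variables do not carry over. Pictures are saved under pics/ and viewed, at most 10 in all, crops included, and the job is handed in when it is done.

Besides the shell and the picture viewer there is one more tool, called after "Request:" as name(argument=value, ...), one argument or row to a line, values as JSON. step_arm: Moves the arm, as the interface text tells. Its arguments: {"type":"object","properties":{"series":{"type":"array"},"jaw":{"type":"number"},"squeeze":{"type":"number"}},"required":["series"]}

```bash
ls; mkdir -p pics
python3 - <<'E'
from station import ctrl, optics
import cv2,numpy as np
for n in("scene","top"):
    cv2.imwrite(f"pics/{n}0.png",cv2.resize(optics.snapshot(n)[:,:,::-1],(800,600),interpolation=cv2.INTER_CUBIC))
    p=optics.camera_params(n);print(n,np.round(p["camera_matrix"],1).tolist(),np.round(p["T"],4).tolist(),p.keys())
print(ctrl.observe())
E
```

```text
pics
scene [[372.5, 0.0, 265.4], [0.0, 372.5, 193.1], [0.0, 0.0, 1.0]] [[0.7517, 0.3519, -0.5577, 0.0209], [-0.6595, 0.4057, -0.6329, -0.3135], [0.0035, 0.8435, 0.5371, 0.6392], [0.0, 0.0, 0.0, 1.0]] dict_keys(['camera_matrix', 'T'])
top [[454.7, 0.0, 254.2], [0.0, 454.7, 189.6], [0.0, 0.0, 1.0]] [[-0.0602, 0.9752, -0.2129, 0.286], [-0.9982, -0.0591, 0.0115, 0.3091], [-0.0013, 0.2132, 0.977, 1.4279], [0.0, 0.0, 0.0, 1.0]] dict_keys(['camera_matrix', 'T'])
{'clock': 0.1, 'joints': array([ 1.15073094e+00,  3.79370086e-01,  1.73473688e+00, -1.13606353e-05,
        1.02850291e+00, -3.32932512e-02]), 'qvel': array([ 0.00019059, -0.00203303, -0.00078393,  0.0021332 , -0.00083738,
        0.00153699]), 'joint_torque': array([-7.76832931e-04, -7.65031385e+01, -4.35295165e+01,  6.52254070e-02,
        3.96666478e-02,  1.32996743e-05]), 'eef_pos': array([0.26390407, 0.64797798, 0.23833689]), 'eef_rot': array([-1.09566993e-04,  1.92180033e-01,  9.81359555e-01, -4.96691310e-04]), 'contact_force': array([0.05970882, 0.04090975, 0.57024429]), 'wrist_torque': array([0.0580501 , 0.07955583, 0.00486186]), 'finger_force': 0.0, 'gripper_width': 0.09110820949340108}
```

View pics/scene0.png

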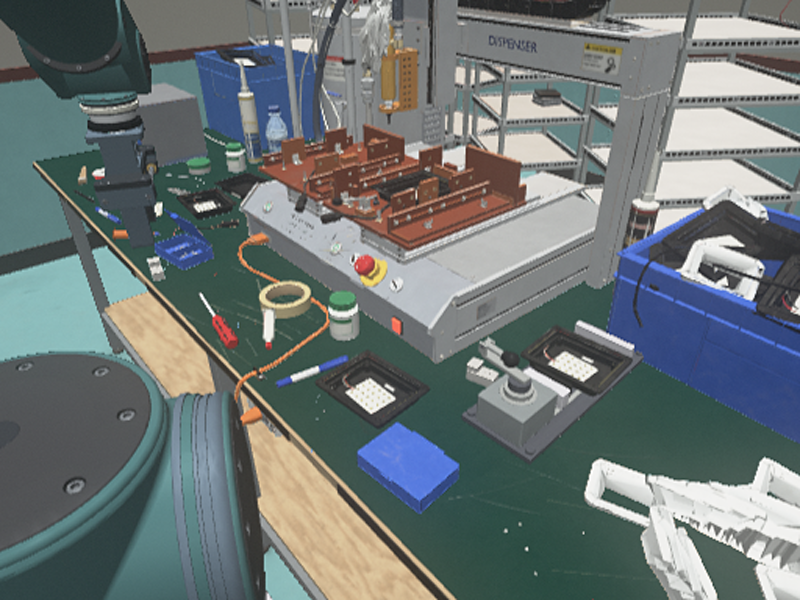

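View pics/top0.png

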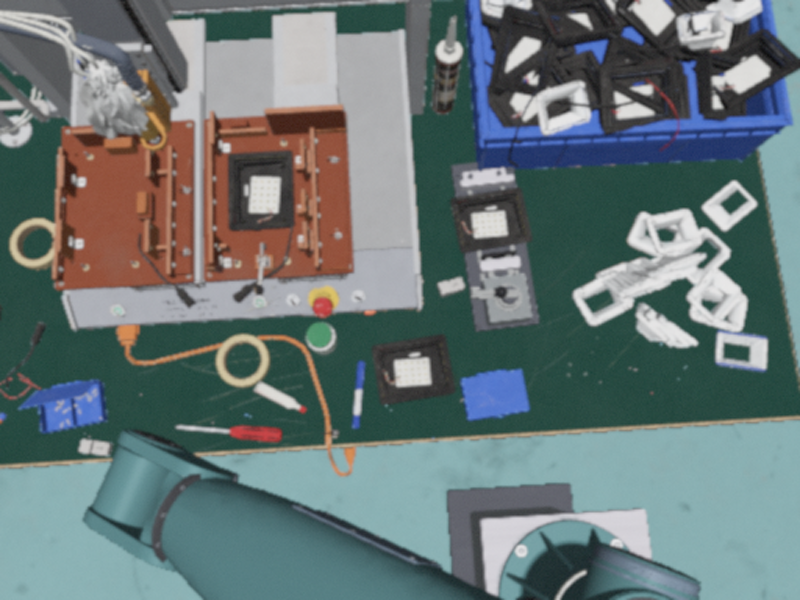

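The scene view shows the fixture at about (550,390), with the knob at (511,360) and the hinge ears at (488,345). In the top view the knob is at about (506,294), and the arm points left to about (478,292). Next I'll take enlarged crops.

```bash
cat > h.py <<'E'
import numpy as np
from station import ctrl, optics
import cv2
def ray(n,u,v):
    p=optics.camera_params(n);K=np.array(p["camera_matrix"]);T=np.array(p["T"])
    d=np.linalg.inv(K)@[u,v,1];d=T[:3,:3]@[d[0],-d[1],-d[2]];return T[:3,3],d/np.linalg.norm(d)
def onz(n,u,v,z):
    o,d=ray(n,u,v);return o+d*(z-o[2])/d[2]
def two(a,b):
    (o1,d1),(o2,d2)=ray("scene",*a),ray("top",*b)
    s=np.linalg.lstsq(np.c_[d1,-d2],o2-o1,rcond=None)[0];p,q=o1+s[0]*d1,o2+s[1]*d2
    return (p+q)/2,np.linalg.norm(p-q)
def proj(n,P):
    p=optics.camera_params(n);K=np.array(p["camera_matrix"]);T=np.array(p["T"])
    c=T[:3,:3].T@(np.array(P)-T[:3,3]);c=K@[c[0],-c[1],-c[2]];return c[:2]/c[2]
E
python3 - <<'E'
from h import *
a=optics.snapshot("top")[95:215,270:360,::-1];b=optics.snapshot("scene")[195:305,290:420,::-1]
cv2.imwrite("pics/topc.png",cv2.resize(a,None,fx=5,fy=5,interpolation=cv2.INTER_CUBIC))
cv2.imwrite("pics/scc.png",cv2.resize(b,None,fx=5,fy=5,interpolation=cv2.INTER_CUBIC))
E
```

```text
(no output)
```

View pics/topc.png

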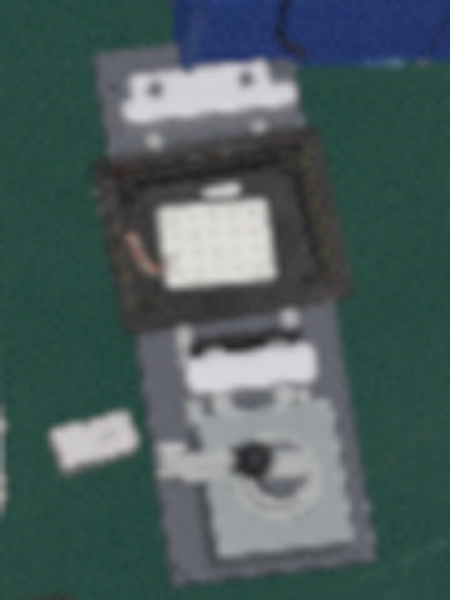

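View pics/scc.png

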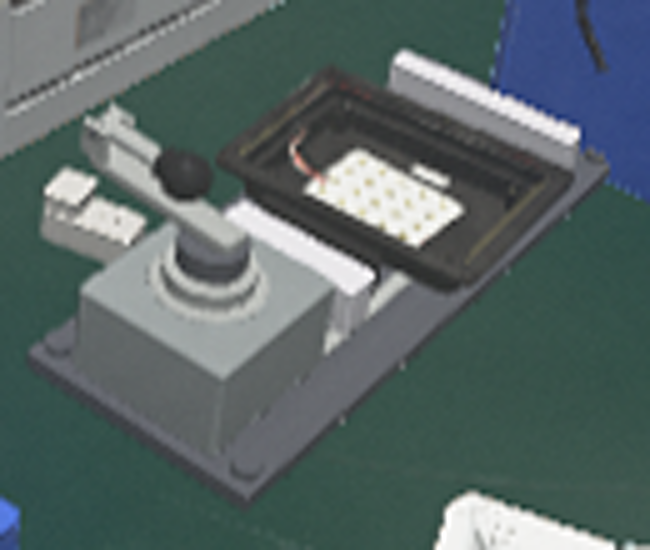

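The top crop shows the knob at (252,459) and the ears at (170,461). The bed corners are at (95,52), (173,585) and (373,557). The scene crop shows the knob at (184,173), the ears at about (108,130) and the bed's near corners at (35,355) and (247,500).

Run:
```python
from h import *
T=lambda x,y:(270+(x+.5)/5-.5,95+(y+.5)/5-.5)
S=lambda x,y:(290+(x+.5)/5-.5,195+(y+.5)/5-.5)
np.set_printoptions(precision=4,suppress=True)
print("knob2",two(S(184,173),T(252,459)),"knob top z",onz("top",*T(252,459),.114),"scene",onz("scene",*S(184,173),.114))
print("ears2",two(S(108,130),T(172,461)),onz("top",*T(172,461),.114),onz("scene",*S(108,130),.114))
for c in((95,52),(173,585),(373,557)):print("bed",onz("top",*T(*c),.012))
for c in((35,350),(247,492)):print("bedS",onz("scene",*S(*c),.012))
print("ring top",onz("top",*T(276,475),.068),"ringS",onz("scene",*S(210,280),.068))
for c in((100,165),(318,128),(352,298),(128,333)):print("hous",onz("top",*T(*c),.036))
for c in((205,400),(330,395),(350,540),(215,558)):print("gearbox",onz("top",*T(*c),.065))
```

```text
knob2 (array([0.5701, 0.0987, 0.1144]), np.float64(0.0003490883396746307)) knob top z [0.5703 0.0985 0.114 ] scene [0.5704 0.0991 0.114 ]
ears2 (array([0.5719, 0.1461, 0.1114]), np.float64(0.0017051987753336044)) [0.572  0.1459 0.114 ] [0.5683 0.1442 0.114 ]
bed [0.8749 0.161  0.012 ]
bed [0.5143 0.1393 0.012 ]
bed [0.5245 0.0116 0.012 ]
bedS [0.5175 0.1352 0.012 ]
bedS [0.5242 0.0104 0.012 ]
ring top [0.5694 0.0774 0.068 ] ringS [0.5668 0.0748 0.068 ]
hous [0.7871 0.1663 0.036 ]
hous [0.8037 0.0233 0.036 ]
hous [0.6882 0.0128 0.036 ]
hous [0.6737 0.1572 0.036 ]
gearbox [0.6199 0.1162 0.065 ]
gearbox [0.6184 0.0388 0.065 ]
gearbox [0.5269 0.0356 0.065 ]
gearbox [0.5208 0.1188 0.065 ]
```

Run:
```python
from h import *
k=1.5625
print("station corner",two((437/k,328/k),(421/k,303/k)))
print("station back corner",two((597/k,188/k),(405/k,30/k)))
print("brown corner",two((402/k,245/k),(352/k,274/k)))
print("red button",two((365/k,265/k),(322/k,302/k)))
print("bin corner",two((618/k,252/k),(480/k,160/k)))
```

```text
station corner (array([0.56235028, 0.24768554, 0.09226632]), np.float64(0.0028447990008581914))
station back corner (array([1.04917917, 0.26539676, 0.21207217]), np.float64(0.046748417660644824))
brown corner (array([0.6011779 , 0.37489184, 0.1828143 ]), np.float64(0.005280275113485016))
red button (array([0.5641572 , 0.43561145, 0.13141621]), np.float64(0.004595406045859641))
bin corner (array([0.81568238, 0.11248789, 0.19473704]), np.float64(0.03348246371372372))
```

The rows are not in the units I measure in: shifts go in shares of 0.5 m and turns go in shares of 2 pi rad. I convert before sending: -70 mm is -0.14, -60 mm is -0.12, 0.1 rad is 0.0159.

Request:
step_arm(
  series=[
    [[0, 0, -0.06], [0, 0, 0]],
    [[0, 0, -0.12], [0, 0, 0]],
    [[-0.1, -0.07, -0.14], [0, 0, 0.0159]],
  ],
  jaw=0.7,
)

```text
clock: 0.57
eef_pos: [0.2967, 0.5988, 0.3107]
eef_rot: [0.0, 0.24, 0.971, 0.001]
contact_force: [-0.1, -0.1, -1.0]
gripper_width: 0.065
finger_force: 0.0
```

Scaled: -474 mm is -0.948, -312 mm is -0.624, 1.084 rad is 0.1725.

Request:
step_arm(
  series=[
    [[-0.094, -0.062, 0], [0, 0, 0.0159]],
    [[-0.19, -0.124, 0], [0, 0, 0.0318]],
    [[-0.284, -0.188, 0], [0, 0, 0.0509]],
    [[-0.38, -0.25, 0], [0, 0, 0.07]],
    [[-0.474, -0.312, 0], [0, 0, 0.0891]],
    [[-0.57, -0.374, 0], [0, 0, 0.1082]],
    [[-0.664, -0.438, 0], [0, 0, 0.1273]],
    [[-0.758, -0.5, 0], [0, 0, 0.1464]],
    [[-0.854, -0.562, 0], [0, 0, 0.1592]],
    [[-0.948, -0.624, 0], [0, 0, 0.1725]],
    [[-0.948, -0.624, 0.1], [0, 0, 0.1725]],
    [[-0.948, -0.624, 0.2], [0, 0, 0.1725]],
  ],
)

```text
clock: 2.08
eef_pos: [0.5706, 0.0987, 0.208]
eef_rot: [0.0, 0.708, 0.707, 0.001]
contact_force: [0.3, 0.5, -0.6]
gripper_width: 0.0639
finger_force: 0.0
```

Request:
step_arm(
  series=[
    [[0, 0, 0.08], [0, 0, 0]],
    [[0, 0, 0.14], [0, 0, 0]],
    [[0, 0, 0.17], [0, 0, 0]],
    [[0, 0, 0.17], [0, 0, 0]],
  ],
)

```text
clock: 2.58
eef_pos: [0.5699, 0.0995, 0.1235]
eef_rot: [-0.0, 0.707, 0.707, -0.0]
contact_force: [-0.7, -0.1, 0.9]
gripper_width: 0.0638
finger_force: 0.0
```

Request:
step_arm(
  series=[
    [[0, 0, 0], [0, 0, 0]],
    [[0, 0, 0], [0, 0, 0]],
    [[0, 0, 0], [0, 0, 0]],
    [[0, 0, 0], [0, 0, 0]],
  ],
  jaw=0,
  squeeze=45,
)

```text
clock: 3.08
eef_pos: [0.5703, 0.0996, 0.1243]
eef_rot: [0.0, 0.707, 0.707, 0.0]
contact_force: [0.0, -0.3, -0.6]
gripper_width: 0.0266
finger_force: 0.0
```

Run:
```python
from h import *
b=optics.snapshot("scene")[165:275,290:400,::-1]
cv2.imwrite("pics/g1.png",cv2.resize(b,None,fx=5,fy=5,interpolation=cv2.INTER_CUBIC))
s=ctrl.observe();print(s["eef_pos"],s["contact_force"],s["gripper_width"],s["joints"])
```

```text
[0.57017515 0.0995127  0.12413733] [-3.23840238  0.80333984 -0.56583038] 0.02272197203448669 [1.32518463e-01 3.56721956e-01 2.02506787e+00 1.44094379e-05
 7.59624753e-01 1.32546238e-01]
```

View pics/g1.png

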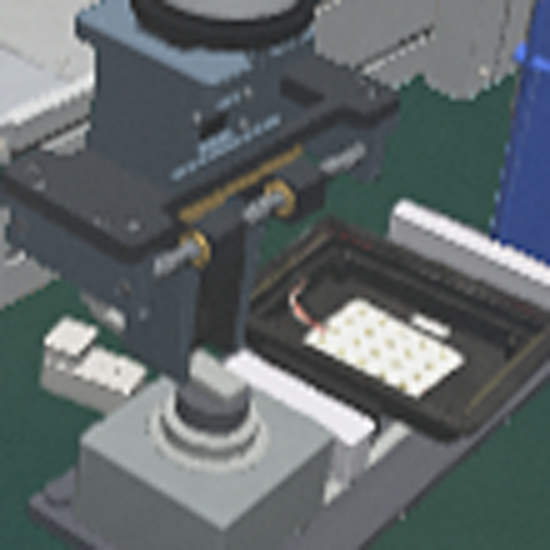

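The gripper holds the knob, with a finger straddling the arm on each side. Next I swing it up along the hinge arc.

Scaled: -30.3 mm is -0.0606, -24.8 mm is -0.0496.

Request:
step_arm(
  series=[
    [[0.0008, 0, -0.013], [0, 0, 0]],
    [[0.0034, 0, -0.0258], [0, 0, 0]],
    [[0.0076, 0, -0.038], [0, 0, 0]],
    [[0.0132, 0, -0.0496], [0, 0, 0]],
    [[0.0204, 0, -0.0606], [0, 0, 0]],
  ],
)

```text
clock: 3.75
eef_pos: [0.5702, 0.1098, 0.1547]
eef_rot: [0.0, 0.707, 0.707, -0.0]
contact_force: [1.9, -1.8, -6.4]
gripper_width: 0.0217
finger_force: 45.0
```

Scaled: 37.3 mm is 0.0746, 32.8 mm is 0.0656.

Request:
step_arm(
  series=[
    [[0.0086, 0, -0.0098], [0, 0, 0]],
    [[0.0182, 0, -0.0184], [0, 0, 0]],
    [[0.029, 0, -0.0256], [0, 0, 0]],
    [[0.0406, 0, -0.0314], [0, 0, 0]],
    [[0.0528, 0, -0.0358], [0, 0, 0]],
    [[0.0656, 0, -0.0384], [0, 0, 0]],
    [[0.0746, 0, -0.0392], [0, 0, 0]],
    [[0.0746, 0, -0.0392], [0, 0, 0]],
  ],
)

```text
clock: 4.75
eef_pos: [0.5712, 0.1472, 0.1751]
eef_rot: [0.001, 0.707, 0.707, 0.001]
contact_force: [4.4, -7.9, 3.0]
gripper_width: 0.0215
finger_force: 45.0
```

Run:
```python
from h import *
b=optics.snapshot("scene")[140:250,290:400,::-1]
cv2.imwrite("pics/g2.png",cv2.resize(b,None,fx=5,fy=5,interpolation=cv2.INTER_CUBIC))
for i in range(4):
    optics.snapshot("top");s=ctrl.observe();print(s["clock"],s["eef_pos"],s["contact_force"],s["wrist_torque"],s["gripper_width"])
```

```text
4.85 [0.57120987 0.14704351 0.17505795] [ 2.90270016 -6.84472978  3.37219962] [-1.58723553 -0.59930558  0.034291  ] 0.022066486850423166
4.9 [0.57121626 0.14703849 0.17507791] [ 3.65551041 -7.91233845  2.34555966] [-1.57344183 -0.55954089 -0.01578727] 0.02144733344734416
4.95 [0.57123276 0.14701198 0.17507856] [ 2.66938996 -7.43779964  2.14865595] [-1.60601129 -0.56622159  0.05628067] 0.02180467223707169
5.0 [0.5712465  0.14699516 0.17509894] [ 3.30776712 -7.3916048   2.87683119] [-1.56515733 -0.58481789 -0.01044289] 0.02196379950117569
```

View pics/g2.png

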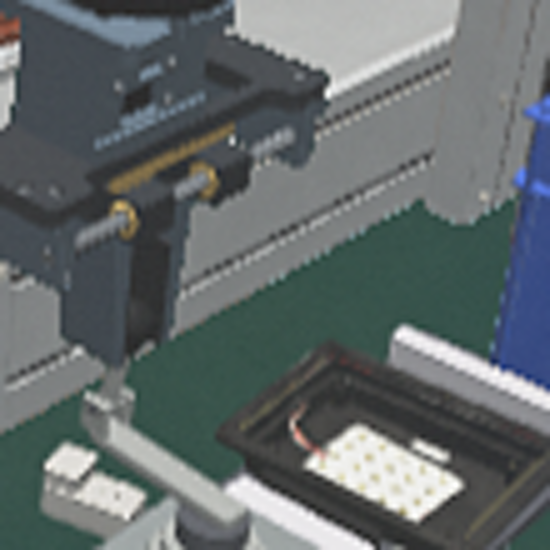

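The handle is upright in the grip, with a radial pull of about 7 N. I'll crank with the tool's heading fixed, since the knob spins freely on its stem.

Scaled: 46.4 mm is 0.0928, 39.8 mm is 0.0796.

Request:
step_arm(
  series=[
    [[-0.001, 0.017, 0], [0, 0, 0]],
    [[-0.0042, 0.0336, 0], [0, 0, 0]],
    [[-0.0094, 0.0498, 0], [0, 0, 0]],
    [[-0.0166, 0.0652, 0], [0, 0, 0]],
    [[-0.0258, 0.0796, 0], [0, 0, 0]],
    [[-0.0364, 0.0928, 0], [0, 0, 0]],
  ],
)

```text
clock: 5.75
eef_pos: [0.6162, 0.1295, 0.1748]
eef_rot: [-0.001, 0.707, 0.707, -0.0]
contact_force: [-9.3, 2.0, 9.6]
gripper_width: 0.0218
finger_force: 45.0
```

Scaled: -45 mm is -0.09, -36.6 mm is -0.0732.

Request:
step_arm(
  series=[
    [[-0.0124, 0.0116, -0.002], [0, 0, 0]],
    [[-0.0262, 0.0216, -0.004], [0, 0, 0]],
    [[-0.041, 0.03, -0.004], [0, 0, 0]],
    [[-0.0568, 0.0362, -0.004], [0, 0, 0]],
    [[-0.0732, 0.0406, -0.004], [0, 0, 0]],
    [[-0.09, 0.0428, -0.004], [0, 0, 0]],
  ],
)

```text
clock: 6.5
eef_pos: [0.6363, 0.0848, 0.1753]
eef_rot: [-0.002, 0.707, 0.707, -0.001]
contact_force: [-9.1, 7.3, -2.9]
gripper_width: 0.0219
finger_force: 45.0
```

Scaled: -32.3 mm is -0.0646, -24.5 mm is -0.049.

Request:
step_arm(
  series=[
    [[-0.016, -0.0038, 0], [0, 0, 0]],
    [[-0.0326, -0.0058, 0], [0, 0, 0]],
    [[-0.049, -0.0098, 0], [0, 0, 0]],
    [[-0.0646, -0.0158, 0], [0, 0, 0]],
  ],
)

```text
clock: 7.0
eef_pos: [0.6287, 0.0528, 0.1754]
eef_rot: [-0.002, 0.707, 0.707, -0.0]
contact_force: [-4.9, 11.4, -4.4]
gripper_width: 0.0219
finger_force: 45.0
```

```bash
cat > f.py <<'E'
from h import *
import sys
phi=float(sys.argv[1]);t=np.array([np.cos(phi),-np.sin(phi)]);r=np.array([np.sin(phi),np.cos(phi)])
F=[]
for i in range(int(sys.argv[2]) if len(sys.argv)>2 else 3):
    optics.snapshot("top");s=ctrl.observe();F.append(s["contact_force"])
F=np.mean(F,0);p=s["eef_pos"];a=np.arctan2(p[0]-.569,p[1]-.0787)%6.283
print(s["clock"],p,"phi meas",a,"R",np.hypot(p[0]-.569,p[1]-.0787),"tan",-F[:2]@t,"rad",F[:2]@r,"z",F[2])
E
python3 f.py 2.0
python3 - <<'E'
from h import *
b=optics.snapshot("top")[95:215,270:360,::-1]
cv2.imwrite("pics/t2.png",cv2.resize(b,None,fx=5,fy=5,interpolation=cv2.INTER_CUBIC))
E
```

```text
7.15 [0.62955078 0.05189664 0.1756942 ] phi meas 1.987528908061961 R 0.06621794757326394 tan 1.052051479092982 rad -0.3663887315042122 z -7.833922092870234
```

View pics/t2.png

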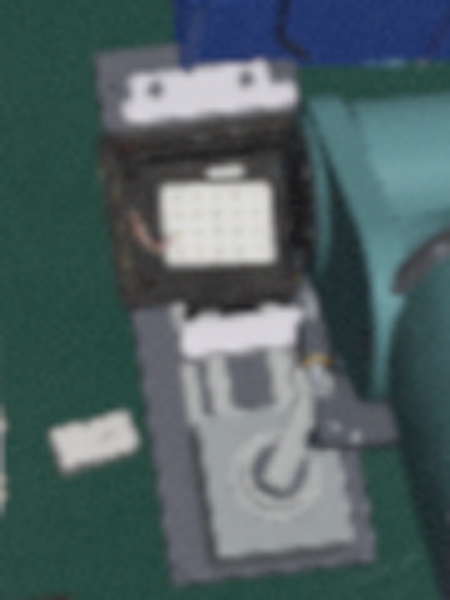

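The top view shows the housing already pushed roughly 12 mm, with its rim close to the fence (around y=125) and nearly square. I'll take smaller steps from here and read the tangential force while the tool moves.

Scaled: -11.5 mm is -0.023, -8.8 mm is -0.0176.

Request:
step_arm(
  series=[
    [[-0.006, -0.0028, 0], [0, 0, 0]],
    [[-0.0118, -0.0062, 0], [0, 0, 0]],
    [[-0.0176, -0.0096, 0], [0, 0, 0]],
    [[-0.023, -0.0134, 0], [0, 0, 0]],
  ],
)

```text
clock: 7.7
eef_pos: [0.6233, 0.0408, 0.1757]
eef_rot: [-0.0, 0.707, 0.707, 0.0]
contact_force: [0.8, 7.1, -8.6]
gripper_width: 0.0218
finger_force: 45.0
```

Scaled: -10 mm is -0.02, -8.9 mm is -0.0178.

Request:
step_arm(
  series=[
    [[-0.0054, -0.0042, 0.001], [0, 0, 0]],
    [[-0.0104, -0.0084, 0.002], [0, 0, 0]],
    [[-0.0154, -0.013, 0.002], [0, 0, 0]],
    [[-0.02, -0.0178, 0.002], [0, 0, 0]],
  ],
)

```text
clock: 8.2
eef_pos: [0.6152, 0.0309, 0.1756]
eef_rot: [0.0, 0.707, 0.707, 0.001]
contact_force: [2.6, 9.4, -3.7]
gripper_width: 0.0217
finger_force: 45.0
```

Request:
step_arm(
  series=[
    [[-0.0026, -0.003, 0], [0, 0, 0]],
    [[-0.0052, -0.0062, 0], [0, 0, 0]],
    [[-0.0078, -0.0094, 0], [0, 0, 0]],
  ],
)

```text
clock: 8.57
eef_pos: [0.6109, 0.0272, 0.1756]
eef_rot: [0.0, 0.707, 0.707, 0.001]
contact_force: [5.0, 11.0, -4.9]
gripper_width: 0.0213
finger_force: 45.0
```

Scaled: -1.6 mm is -0.0032, -1.2 mm is -0.0024.

Request:
step_arm(
  series=[
    [[-0.0012, -0.0016, 0], [0, 0, 0]],
    [[-0.0024, -0.0032, 0], [0, 0, 0]],
  ],
)

```text
clock: 8.82
eef_pos: [0.6094, 0.026, 0.1756]
eef_rot: [0.0, 0.707, 0.707, 0.002]
contact_force: [6.0, 11.0, -6.3]
gripper_width: 0.022
finger_force: 45.0
```

```bash
python3 f.py 2.52 6
python3 - <<'E'
from h import *
b=optics.snapshot("top")[95:215,270:360,::-1]
cv2.imwrite("pics/t3.png",cv2.resize(b,None,fx=5,fy=5,interpolation=cv2.INTER_CUBIC))
print(ctrl.observe()["joints"])
E
```

```text
9.125 [0.60935314 0.02603285 0.17560733] phi meas 2.4878089762573863 R 0.06634911057089632 tan 10.638319831931316 rad -5.1200421850352935 z -5.257265020816767
[0.00382949 0.32166456 1.95044864 0.00207024 0.86683322 0.00273568]
```

View pics/t3.png

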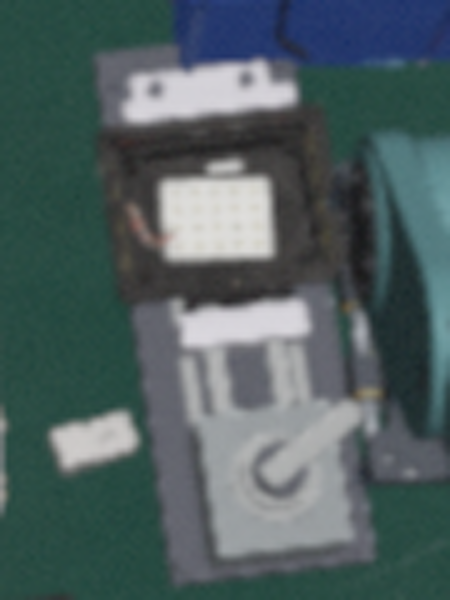

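The housing's near edge (slope -0.099) is parallel to the fence (-0.098) and flush with it. The tangential force of about 11 N suggests roughly 25 N at the pad. I'll turn the grip so the fingers open tangentially, ease off the wind-up, then open.

Scaled: 1.6 mm is 0.0032, 1.2 mm is 0.0024, -0.67 rad is -0.1066.

Request:
step_arm(
  series=[
    [[0, 0, 0], [0, 0, -0.0159]],
    [[0, 0, 0], [0, 0, -0.0398]],
    [[0, 0, 0], [0, 0, -0.0637]],
    [[0, 0, 0], [0, 0, -0.0875]],
    [[0.0012, 0.0016, 0], [0, 0, -0.1066]],
    [[0.0024, 0.0032, 0], [0, 0, -0.1066]],
    [[0.0024, 0.0032, 0], [0, 0, -0.1066]],
  ],
)

```text
clock: 10.05
eef_pos: [0.61, 0.0262, 0.1753]
eef_rot: [0.0, 0.437, 0.9, 0.0]
contact_force: [-4.1, -0.6, 3.4]
gripper_width: 0.0217
finger_force: 45.0
```

```bash
python3 f.py 2.48 4
```

```text
10.25 [0.61006037 0.02613316 0.17523442] phi meas 2.4784779970629858 R 0.06670252217406013 tan -2.5378949560544717 rad -2.8124185140101425 z 4.99667574299254
```

Scaled: -2.5 mm is -0.005, -1.8 mm is -0.0036.

Request:
step_arm(
  series=[
    [[0, -0.002, 0], [0, 0, 0]],
    [[0, -0.0036, 0], [0, 0, 0]],
    [[0, -0.005, 0], [0, 0, 0]],
  ],
)

```text
clock: 10.62
eef_pos: [0.6091, 0.0252, 0.1754]
eef_rot: [0.001, 0.436, 0.9, 0.001]
contact_force: [6.1, 8.1, 0.3]
gripper_width: 0.0219
finger_force: 45.0
```

```bash
python3 f.py 2.49 4
```

```text
10.825 [0.60912459 0.02521471 0.17535933] phi meas 2.497964468621832 R 0.06686298940617069 tan 9.143915589300825 rad -3.6777040419422886 z -0.15514644345603706
```

Scaled: -1.2 mm is -0.0024, -0.6 mm is -0.0012.

Request:
step_arm(
  series=[
    [[0, -0.0012, 0], [0, 0, 0]],
    [[0, -0.0024, 0], [0, 0, 0]],
  ],
)

```text
clock: 11.08
eef_pos: [0.6083, 0.0245, 0.1754]
eef_rot: [0.001, 0.436, 0.9, 0.001]
contact_force: [6.3, 8.0, -1.5]
gripper_width: 0.0219
finger_force: 45.0
```

```bash
python3 f.py 2.51 4
```

```text
11.275 [0.60823668 0.02448768 0.17533355] phi meas 2.515098118792997 R 0.06692154281104347 tan 9.711217051562734 rad -3.078413634329471 z -1.09410541938566
```

Scaled: -1.8 mm is -0.0036, -1.2 mm is -0.0024.

Request:
step_arm(
  series=[
    [[0, -0.0012, 0], [0, 0, 0]],
    [[0, -0.0024, 0], [0, 0, 0]],
    [[0, -0.0036, 0], [0, 0, 0]],
  ],
)

```text
clock: 11.65
eef_pos: [0.607, 0.0234, 0.1754]
eef_rot: [0.001, 0.436, 0.9, 0.001]
contact_force: [7.8, 9.7, -2.1]
gripper_width: 0.0216
finger_force: 45.0
```

```bash
python3 f.py 2.54 4
```

```text
11.85 [0.60693385 0.02336921 0.17538371] phi meas 2.540608222406918 R 0.06708556183129555 tan 10.419625654545376 rad -3.3752909698032982 z -1.221331282205568
```

Scaled: 1.4 mm is 0.0028, 0.8 mm is 0.0016.

Request:
step_arm(
  series=[
    [[0, 0.0016, 0], [0, 0, 0]],
    [[0, 0.0028, 0], [0, 0, 0]],
    [[0, 0.0028, 0], [0, 0, 0]],
  ],
)

```text
clock: 12.22
eef_pos: [0.6072, 0.0238, 0.1752]
eef_rot: [0.001, 0.436, 0.9, 0.0]
contact_force: [2.7, 4.9, 4.0]
gripper_width: 0.022
finger_force: 45.0
```

Request:
step_arm(
  series=[
    [[0, 0, 0], [0, 0, 0]],
    [[0, 0, 0], [0, 0, 0]],
    [[0, 0, 0], [0, 0, 0]],
    [[0, 0, 0], [0, 0, 0]],
  ],
  jaw=0.8,
)

```text
clock: 12.72
eef_pos: [0.6064, 0.0235, 0.1747]
eef_rot: [-0.0, 0.435, 0.9, -0.0]
contact_force: [-1.0, -0.1, 0.5]
gripper_width: 0.0589
finger_force: 0.0
```

Scaled: -160 mm is -0.32, -130 mm is -0.26.

Request:
step_arm(
  series=[
    [[0, 0, -0.04], [0, 0, 0]],
    [[0, 0, -0.1], [0, 0, 0]],
    [[0, 0, -0.18], [0, 0, 0]],
    [[-0.04, 0, -0.24], [0, 0, 0]],
    [[-0.12, 0, -0.26], [0, 0, 0]],
    [[-0.22, 0, -0.26], [0, 0, 0]],
    [[-0.32, 0, -0.26], [0, 0, 0]],
    [[-0.32, 0, -0.26], [0, 0, 0]],
  ],
)

```text
clock: 13.72
eef_pos: [0.7072, -0.1043, 0.3061]
eef_rot: [0.001, 0.436, 0.9, 0.0]
contact_force: [-1.8, -0.2, -0.7]
gripper_width: 0.0726
finger_force: 0.0
```

Run:
```python
from h import *
a=cv2.resize(optics.snapshot("top")[95:215,270:360,::-1],None,fx=4,fy=4,interpolation=cv2.INTER_CUBIC);b=cv2.resize(optics.snapshot("scene")[185:305,310:420,::-1],None,fx=4,fy=4,interpolation=cv2.INTER_CUBIC)
cv2.imwrite("pics/end.png",np.hstack([a,b]));s=ctrl.observe();print(s["contact_force"],s["clock"])
```

```text
[-0.17822952 -0.11791748 -0.75305641] 13.825
```

View pics/end.png

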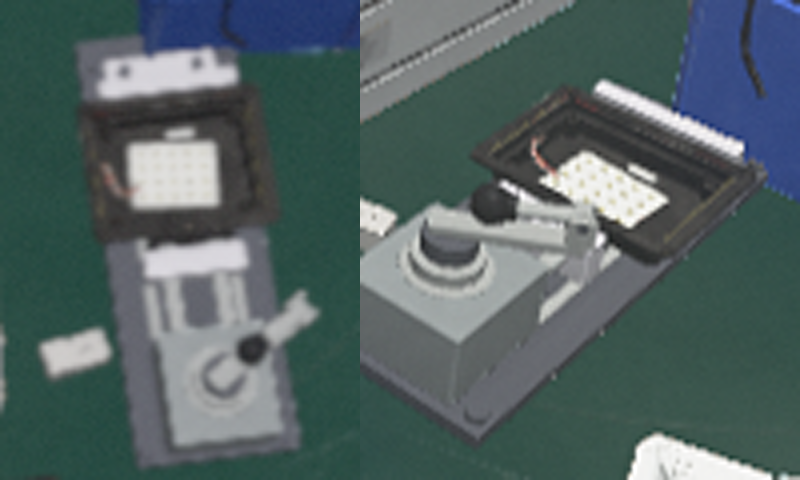

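The handle is folded onto the arm, with the knob at (252,348) in the left half and (492,203) in the right half, and the housing is flush and square against the fence. I'll check the knob's height before handing in.

Run:
```python
from h import *
print(two((310+492-360>0 and 310+(492.5-360)/4-.5,185+203.5/4-.5),(270+252.5/4-.5,95+348.5/4-.5)))
```

```text
(array([0.58191177, 0.06038766, 0.11373368]), np.float64(0.0018240237443284566))
```

```bash
python3 -c "
from station import ctrl
print(ctrl.job_done())"
```

```text
the job is handed in; nothing more can be done
None
```

I clamped the housing square against the fence at an estimated 25 N, based on wrist force because pad force isn't reported; the handle has folded down, the robot touches nothing, and I handed the job in at about 14 s without getting a verdict back.

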